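Take a recipe board out of a lever arch file

ROBOT

A 7-joint arm with a two-finger parallel gripper is mounted at the origin on a cart in front of the work surface, level with it; the furniture and walls round the work are solid. World frame = base frame: x ahead of the robot, y to its left, z up, the work surface at z = 0. Lengths are in mm, angles in rad, forces in N, time in s.
With the tool pointing down it reaches from about 350 to 775 mm from the base axis. Payload 3.1 kg.
Tool frame: the origin (TCP) lies between the finger pads; the fingertips stand 14 mm ahead of it and the grasp point (between the pads) lies 5 mm behind it; z points along the fingers, y is the line along which they close (so a half turn about z gives the same grasp; the last joint's range is limited). The gripper opens to 85 mm and grips with 20 to 120 N. Pads are 22 mm wide; open, the fingers measure 114 mm over their backs; the gripper's body (76 mm by 85 mm) begins 54 mm behind the grasp point. The pads swing forward as they close: fully open they stand 13 mm farther back than shut.
Start: joints at [1.149, 0.311, 0.014, 1.512, -0.004, 1.319, -0.027], TCP at [203.937, -510.81, 218.504] pointing down, gripper open.
Joint ranges: [-2.7, 2.7], [-0.3, 1.91], [-1.27, 1.3], [0.12, 2.57], [-1.44, 4.58], [0.2, 2.03], [-3.05, 3.05]. Speed limits (rad/s): [2.79, 2.79, 3.14, 3.14, 3.14, 3.14, 3.14].

INTERFACE

Orientations are given as a unit quaternion [w, x, y, z].
In Python, from bench import readout, eyes, workorder gives the robot as it stands.
- The arm moves only by the tool arm_command, never from a script. Its argument "commands" is a list of rows, each a list of 5 numbers: the gripper's target within -1 to 1 (shut at 1, half-way at 0, fully open at -1), then the shift along the tool's x, y, z scaled (see below), then the turn about the tool's z scaled (see below). In form: [[grip, dx, dy, dz, roll], ...]. A call has exactly 5 rows; each row is the pose to reach, as a shift and turn from the pose commanded when the call began, along the tool's axes at that moment; what a row does not reach only later rows make up. The controller multiplies each number of a shift by 10 cm and each number of a turn by 60 degrees. A row lasts 1/10 s, in which the tool goes at most 50 mm and 8.59 degrees, less where a joint would pass 70% of its speed; a pose out of reach is approached as far as the arm can. A call with a number of a shift or a turn outside -1 to 1 is refused whole. A call with a gripper value outside its range is refused whole. The fingers move at their own pace and stop on an object; "newtons" is the grip in N (left out, the last holds). Time passes only in rows, so rows that repeat a pose let the fingers close, or fill a call up. It gives the time, the measured TCP pose, the force, the opening and the grip force at its end, in the units of the state.
- readout.state(): the state, without advancing time (a new reading comes with each control period).
- eyes.grab_frame(name): name is "side" or "top" or "wrist"; returns a dict with "image" (420x560x3 uint8, red, green, blue), "camera_matrix" (3x3 intrinsics, pixels), "R" (3x3) and "t" (3): a world point X has camera coordinates R X + t. Camera axes: x right, y down, z forward; pixel columns grow to the right and rows downward; lengths in mm; the calibration is good to about 2 mm. The wrist camera is an equidistant fisheye: a pixel r from the principal point sees the ray r / f radians off the axis. A picture is of the moment at which its call begins. There is no depth.
- workorder.close_job(): hands the job in; it is judged then, once.
Trained networks look in a picture, given as the dict that the camera call returned (one of the last four; its "shot" number tells which), for a name from the list of things; names that differ only in an ending like _2 or _b are one class to them, and where a whole thing is asked for, a point or a joint stands for the part that bears it (a point fixed in the world has none). Each returns a list of dicts, best first, with "p" (0 to 1); they miss things now and then, are a little off and sometimes report something else, mostly with a low value. They report only what shows in the picture. A call takes as long as a camera call.
- eyes.recognise(thing, picture): "point" ([column, row] in pixels, amid what is visible of it).
The state is a dict: "clock": time; "joint_pos": joint angles; "joint_velocities": joint speeds; "effort": joint torques, N m; "position": TCP position; "orientation": TCP orientation; "contact_force": force on the tool from outside, world axes, zero at the start; "moment": the same for the moment, N m; "width": finger opening in mm; "grasp_force": force on a finger pad.
Only numpy, scipy, OpenCV 4.12 (cv2) and the standard library are available. Lean on these libraries where they do the work, as an engineer would, in place of code of your own. Each camera call takes 0.05 s, during which the arm holds its last target. There are 200 camera calls.

TASK

Lift the lever of the recipe file to spring its rings open, take the loose recipe board up off the two posts and lay it flat in the wooden tray, without dropping it. Then press the lever fully down again so that the empty rings are shut. Leave the jam jar, garlic, salt shaker and tomato where they stand.

Things in the scene. Friction and masses are not known exactly. Their poses are not given: they have to be found in the camera images.
- file: Lever arch recipe file lying flat, fixed: grey back board 180 (x) x 250 (y) x 10 mm. Origin: centre of its underside; z up. In its frame: fixed pages from y = -35 to 83 mm, top z = 20; two fixed upright posts, 7 mm thick, at x = -40 and 40, y = -25, tops z = 56. Two steel arches hinged at y = -60, z = 18 close over the posts (top z = 65); open, they stand back at y < -55, up to z = 75.
- lever_pivot (a point): On the file's lever pivot: x = -60, y = -100, z = 42 mm in the file's frame, axes as the file's. The lever turns about the y axis through it; shut, the lever arm (110 mm) lies level along +x from here.
- lever (a joint): Lever angle, rad. 0: down, level, rings shut (the start). 1.25: up at its stop, rings open. A spring holds it at either end: about 4 N at the grip bar starts it, falling to nothing near 0.6; past that it goes on by itself to the other end in about a second if nothing is in its way. The arches are geared to it.
- lever_grip (a point): Middle of the lever's black grip bar, round, 11 mm thick, 44 mm long, sticking out sideways (file's -y) from the lever's free end; 110 mm from the pivot axis. In the file's frame for lever angle q: x = -60 + 110 cos q, y = -129, z = 42 + 110 sin q mm (shut x 50, z 42; open x -25, z 146). Shut, it is free all round, 26 mm over the back board's edge.
- recipe_board: Loose stiff white board 140 (x) x 120 (y) x 5 mm, 90 g, with 16 mm holes at x = -40 and 40, y = -45 mm; at the start the file's posts pass through them, and it lies on the pages, origin near x = 0, y = 20, z = 20 mm in the file's frame, axes as the file's. Origin: centre of its underside; z up. Shut rings hold it down; open, it lifts straight up.
- board_tab (a point): On the finger tab that stands up along the board's +y edge: a plate 50 mm long (board's x), 6 mm thick (y), its top 40 mm above the board's underside. The point is at mid-thickness, x = 0, y = 56, z = 28 mm in the board's frame. Grip it across its thickness. Two small ribs inside its foot reach z = 13 mm.
- tray: Low open wooden tray, fixed, 196 (x) x 176 (y) x 22 mm outside, walls 7 mm, so 182 x 162 mm inside. Origin: centre of its underside; z up. The board may lie either way round in it.
- tray_in (a point): Centre of the tray's inner floor, where the board's underside comes to rest.
- jam_jar: Jam jar, 69 mm wide, 101 mm high, a bystander. Origin: centre of its underside.
- garlic: Garlic bulb, 53 mm, a bystander. Origin: underside.
- salt_shaker: Salt shaker, 44 mm wide, 90 mm high, a bystander. Origin: centre of its underside.
- tomato_1: Tomato, 70 mm, a bystander. Origin: underside.

How it is judged:
By the outcome, as a careful person would: the job done as asked, in the order asked, and still so for the second after the job is handed in, with the robot touching nothing.
It also fails if it takes over 70 s, if anything falls off the work surface, if the arm or the gripper's body presses on something with over 40 N, if the wrist force passes 120 N, or if a joint passes its speed limit or range.

## Working session

There is one attempt and no reset: what is moved stays moved. The work goes in short steps, Python scripts to look and compute and a tool call to move; the robot and the scene stay as the last step left them, time stands still between calls to the robot, and variables do not carry over. Pictures are saved under pics/ and viewed, at most 10 in all, crops included, and the job is handed in when it is done.

Besides the shell and the picture viewer there is one more tool, called after "Call:" as a command line: name --pt "numbers of a row" for each row, then --argument value for the rest. arm_command: Moves the arm, as the interface text tells. Its arguments: {"type":"object","properties":{"commands":{"type":"array"},"newtons":{"type":"number"}},"required":["commands"]}

```bash
mkdir -p pics; cat > h.py <<'E'
import numpy as np, cv2, pickle
from bench import readout, eyes, workorder
E
python3 - <<'E'
from h import *
s=readout.state(); print({k:np.round(v,3) for k,v in s.items()})
ims=[]
for n in ["side","top"]:
    f=eyes.grab_frame(n); ims.append(f["image"]); pickle.dump(f,open(n+".pkl","wb"))
    print(n,np.round(f["camera_matrix"],1).tolist(),np.round(f["R"],3).tolist(),np.round(f["t"],1).tolist())
    for t in ["file","lever_grip","recipe_board","board_tab","tray","tray_in","lever_pivot","jam_jar","garlic","salt_shaker","tomato_1"]:
        print(t,[(np.round(d["point"],1).tolist(),round(d["p"],2)) for d in eyes.recognise(t,f)[:2]])
    cv2.imwrite(f"pics/{n}.png",cv2.resize(f["image"][:,:,::-1],(800,600)))
E
```

```text
{'clock': np.float64(0.0), 'joint_pos': array([ 1.149,  0.312,  0.014,  1.513, -0.004,  1.319, -0.027]), 'joint_velocities': array([-0.   , -0.001, -0.002, -0.   ,  0.001, -0.001, -0.   ]), 'effort': array([-0.0000e+00, -3.7991e+01,  1.4600e-01, -2.3059e+01,  1.2000e-02,
        1.4000e-02,  0.0000e+00]), 'position': array([ 203.633, -510.113,  217.412]), 'orientation': array([-0.001,  0.982,  0.189, -0.   ]), 'contact_force': array([ 0.644,  0.664, -0.385]), 'moment': array([-0.007, -0.076, -0.009]), 'grasp_force': np.float64(0.0), 'width': np.float64(85.203)}
side [[503.5, 0.0, 281.8], [0.0, 503.5, 211.4], [0.0, 0.0, 1.0]] [[-0.874, -0.486, -0.007], [-0.225, 0.416, -0.881], [0.432, -0.768, -0.473]] [544.3, 184.6, 1341.8]
file [([346.8, 217.6], 0.83)]
lever_grip [([349.8, 188.7], 0.4)]
recipe_board [([336.9, 207.0], 0.7)]
board_tab []
tray [([276.0, 258.8], 0.89)]
tray_in [([278.8, 257.1], 0.94), ([333.5, 205.9], 0.54)]
lever_pivot [([348.7, 188.0], 0.73), ([338.9, 219.9], 0.65)]
jam_jar [([234.8, 217.8], 0.86)]
garlic [([215.1, 307.6], 0.6), ([213.1, 242.1], 0.53)]
salt_shaker [([216.6, 307.3], 0.82)]
tomato_1 [([313.6, 167.4], 0.48)]
top [[446.0, 0.0, 272.1], [0.0, 446.0, 216.8], [0.0, 0.0, 1.0]] [[-0.194, -0.981, -0.012], [-0.895, 0.182, -0.408], [0.402, -0.068, -0.913]] [149.8, 541.3, 1269.1]
file []
lever_grip [([374.1, 206.9], 0.64)]
recipe_board [([333.5, 232.5], 0.61)]
board_tab [([332.8, 230.2], 0.77)]
tray []
tray_in [([229.1, 245.3], 0.86)]
lever_pivot [([358.4, 232.9], 0.6)]
jam_jar [([242.4, 182.5], 0.74)]
garlic [([209.0, 193.2], 0.56), ([360.9, 233.9], 0.31)]
salt_shaker [([354.3, 232.1], 0.73), ([135.0, 259.6], 0.7)]
tomato_1 [([390.1, 165.8], 0.86), ([375.2, 225.8], 0.52)]
```

View pics/side.png

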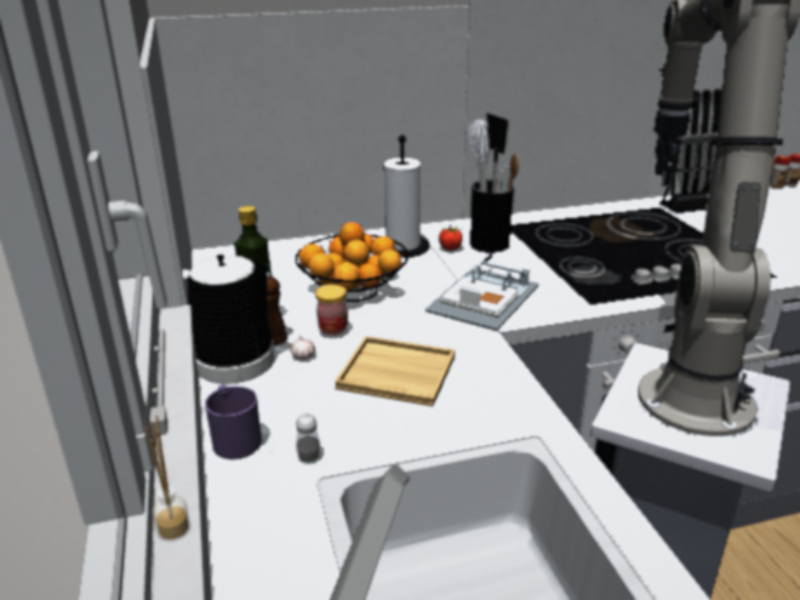

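View pics/top.png

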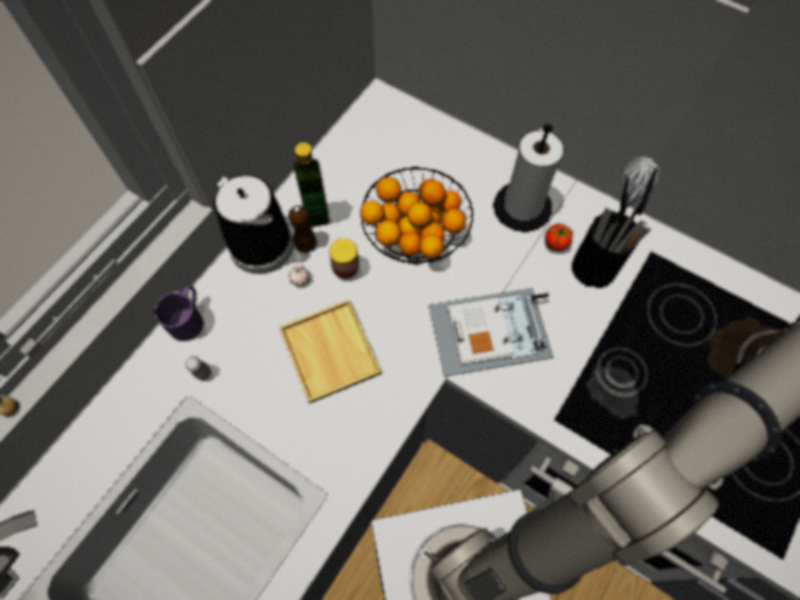

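The side and top views agree. In the 800-px top view the file is at about (490,330) with its lever at the right (540,296), the tab is at (458,330), and the tray is at (330,350). I'll zoom in on the corners next.

```bash
python3 - <<'E'
from h import *
out=np.zeros((600,800,3),np.uint8)
for n,x,y,i,j in [("top",295,197,0,0),("top",190,205,0,1),("side",293,172,1,0),("side",230,232,1,1)]:
    f=pickle.load(open(n+".pkl","rb"))["image"][y:y+75,x:x+100,::-1]
    out[i*300:i*300+300,j*400:j*400+400]=cv2.resize(f,(400,300),interpolation=cv2.INTER_CUBIC)
cv2.imwrite("pics/z.png",out)
E
```

```text
(no output)
```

View pics/z.png

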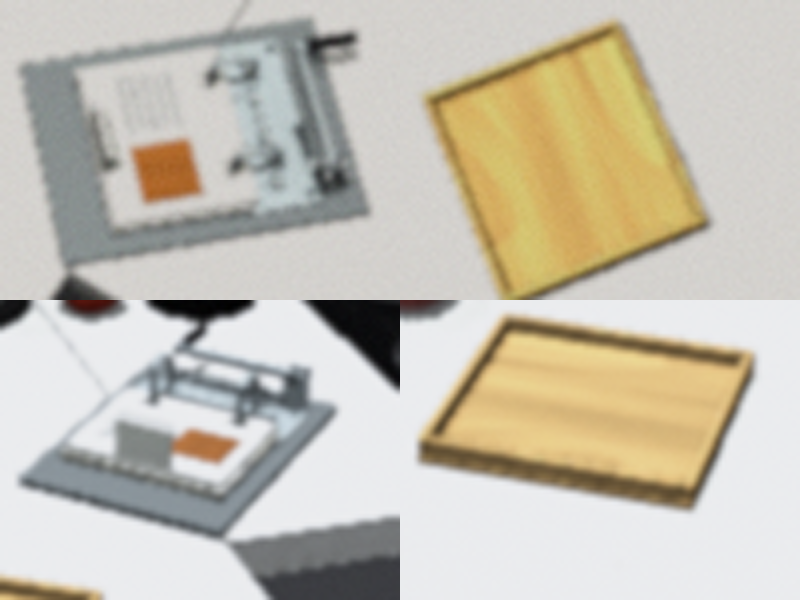

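```bash
cat >> h.py <<'E'
from scipy.optimize import least_squares
def load(n): return pickle.load(open(n+".pkl","rb"))
def proj(f,X):
    c=np.asarray(f["R"])@np.asarray(X).T+np.asarray(f["t"])[:,None]; p=np.asarray(f["camera_matrix"])@c
    return (p[:2]/p[2]).T
def W(p,X):
    X=np.asarray(X,float); c,s=np.cos(p[2]),np.sin(p[2])
    return np.c_[p[0]+c*X[:,0]-s*X[:,1],p[1]+s*X[:,0]+c*X[:,1],X[:,2]]
def fit(obs,p0):
    r=lambda p:np.concatenate([(proj(f,W(p,X))-px).ravel() for f,X,px in obs])
    s=least_squares(r,p0,loss="soft_l1"); return s.x,r(s.x)
E
python3 - <<'E'
from h import *
t,s=load("top"),load("side")
A=np.array
o=[(t,A([[-90,125,10],[90,125,10],[90,-125,10],[-90,-125,10]]),A([[68,262],[22,66],[308,20],[368,213]])/4+[295,197]),
 (s,A([[90,125,10],[-90,125,10],[-90,-125,10]]),A([[20,183],[222,237],[335,107]])/4+[293,172])]
p,r=fit(o,[500,-150,0.2]); print("file",p.round(3),r.round(1)); np.save("file.npy",p)
print("grip/pivot/tab px top",proj(t,W(p,[[50,-129,42],[-60,-100,42],[0,76,48]])).round(1), W(p,[[50,-129,42],[-25,-129,146],[0,76,48],[0,20,20]]).round(1))
best=None
for y0 in [0.3,1.87,-1.2]:
    o=[(t,A([[98,88,22],[98,-88,22],[-98,-88,22],[-98,88,22]]),A([[26,98],[219,24],[310,224],[106,301]])/4+[190,205]),
     (s,A([[98,-88,22],[-98,-88,22],[-98,88,22],[98,88,22]]),A([[105,18],[350,55],[292,192],[20,142]])/4+[230,232])]
    if y0!=.3:
        m=A([[0,1,0],[-1,0,0],[0,0,1]]); 
        o=[(f,np.c_[X[:,0]*88/98,X[:,1]*98/88,X[:,2]],px) for f,X,px in o]
    q,r=fit(o,[450,150,.3]); print("tray",y0,q.round(3),r.round(1))
E
```

```text
file [ 5.06989e+02 -1.86112e+02 -1.60000e-02] [-0.4  1.4 -0.3  0.2  0.1 -0.5 -0.1  0.2 -0.5 -1.7 -0.  -1.6  0.4 -0.6]
grip/pivot/tab px top [[378.3 207.7]
 [379.  239.8]
 [321.3 231.3]] [[ 554.9 -315.9   42. ]
 [ 479.9 -314.7  146. ]
 [ 508.2 -110.1   48. ]
 [ 507.3 -166.1   20. ]]
tray 0.3 [5.30364e+02 1.85397e+02 2.07000e-01] [-1.5 -0.3 -0.2 -1.  -0.4  0.1 -1.1  2.  -0.  -1.8  2.1 -1.2  1.  -1.3
 -0.7 -1. ]
tray 1.87 [5.31402e+02 1.86091e+02 2.09000e-01] [-3.6  3.2  3.3  0.2  1.  -4.1 -5.4  0.1  3.7 -2.9 -0.9 -3.5 -4.1  0.3
  0.9  1.7]
tray -1.2 [5.31402e+02 1.86091e+02 2.09000e-01] [-3.6  3.2  3.3  0.2  1.  -4.1 -5.4  0.1  3.7 -2.9 -0.9 -3.5 -4.1  0.3
  0.9  1.7]
```

```bash
python3 - <<'E'
from h import *
t,s=load("top"),load("side")
def ray(f,px,z):
    K,R,T=map(np.asarray,(f["camera_matrix"],f["R"],f["t"]))
    d=R.T@np.linalg.inv(K)@[*px,1]; c=-R.T@T; return (c+d*(z-c[2])/d[2]).round(0)
for n,p,z in [("crock base",(595,280),0),("crock rimL",(590,215),150),("crock rimR",(640,235),150),("utens",(640,170),260),("tomato",(558,237),35),("roll",(522,212),0),("jar top",(344,250),95),("garlic",(299,275),20),("shaker",(197,368),40)]:
    print(n,ray(t,np.array(p)*.7,z))
for n,p,z in [("crock base",(490,247),0),("crock rim",(492,186),150),("utens top",(498,120),280)]:
    print("side",n,ray(s,np.array(p)*.7,z))
E
```

```text
crock base [ 589. -472.    0.]
crock rimL [ 684. -448.  150.]
crock rimR [ 612. -539.  150.]
utens [ 709. -535.  260.]
tomato [ 704. -406.   35.]
roll [ 810. -353.    0.]
jar top [738. 111.  95.]
garlic [735. 227.  20.]
shaker [539. 480.  40.]
side crock base [ 613. -475.    0.]
side crock rim [ 643. -540.  150.]
side utens top [ 711. -730.  280.]
```

Call:
arm_command --pt "-1 0.2 0 0 -0.14" --pt "-1 0.4 0 0 -0.28" --pt "-1 0.6 -0.05 0 -0.42" --pt "-1 0.8 -0.1 0 -0.56" --pt "-1 0.9 -0.1 0 -0.7" --newtons 60

```text
clock: 1.7
position: [286.1, -466.3, 218.6]
orientation: [-0.0, 0.847, 0.532, 0.001]
contact_force: [-0.4, -0.4, -0.3]
width: 85.3
grasp_force: 0.0
```

Call:
arm_command --pt "-1 0.2 0.14 0 -0.1" --pt "-1 0.4 0.28 0 -0.2" --pt "-1 0.6 0.42 0 -0.3" --pt "-1 0.8 0.55 0 -0.4" --pt "-1 0.9 0.62 0 -0.42"

```text
clock: 2.2
position: [381.6, -412.9, 218.6]
orientation: [0.0, 0.712, 0.702, 0.001]
contact_force: [0.4, -0.2, -0.3]
width: 85.3
grasp_force: 0.0
```

Call:
arm_command --pt "-1 0.25 0.22 0 0" --pt "-1 0.5 0.44 0 0" --pt "-1 0.75 0.66 0 0" --pt "-1 0.99 0.88 0 0" --pt "-1 0.99 0.88 0 0"

```text
clock: 2.7
position: [473.0, -311.7, 218.7]
orientation: [-0.0, 0.711, 0.703, 0.002]
contact_force: [-0.4, 1.0, -0.3]
width: 85.4
grasp_force: 0.0
```

Call:
arm_command --pt "-1 0 0.3 0.1 0" --pt "-1 0 0.6 0.2 0" --pt "-1 0 0.87 0.3 0" --pt "-1 0 0.87 0.4 0" --pt "-1 0 0.87 0.4 0"

```text
clock: 3.2
position: [554.1, -319.3, 176.0]
orientation: [-0.002, 0.714, 0.7, -0.001]
contact_force: [-1.5, -0.9, -0.3]
width: 85.2
grasp_force: 0.0
```

```bash
python3 - <<'E'
from h import *
f=eyes.grab_frame("wrist"); pickle.dump(f,open("wrist.pkl","wb"))
s=readout.state(); print(s["position"],s["orientation"],s["joint_pos"].round(2) if hasattr(s["joint_pos"],"round") else s["joint_pos"],s["contact_force"])
print(f["camera_matrix"],np.round(f["R"],3),f["t"])
def fproj(f,X):
    K=np.asarray(f["camera_matrix"]); c=(np.asarray(f["R"])@np.asarray(X).T).T+f["t"]
    r=np.hypot(c[:,0],c[:,1]); th=np.arctan2(r,c[:,2]); return c[:,:2]/r[:,None]*th[:,None]*K[0,0]+K[:2,2]
p=np.load("file.npy")
print(fproj(f,W(p,[[50,-129,42],[50,-151,42],[50,-107,42],[90,-125,10],[-90,-125,10],[0,76,60]])).round(1))
for t in ["lever_grip","board_tab","lever_pivot"]: print(t,[(np.round(d["point"],1).tolist(),round(d["p"],2)) for d in eyes.recognise(t,f)[:2]])
cv2.imwrite("pics/w1.png",cv2.resize(f["image"][:,:,::-1],(800,600)))
E
```

```text
[ 554.06007119 -320.01791085  177.30504378] [-0.00127688  0.71422769  0.69991114 -0.00125236] [ 0.69  0.54 -0.32  1.29  0.17  1.33  0.36] [-1.01741005 -0.40919796  0.35799155]
[[325.1922621    0.         282.57151709]
 [  0.         325.1922621  214.006055  ]
 [  0.           0.           1.        ]] [[ 1.    -0.019 -0.006]
 [-0.016 -0.959  0.284]
 [-0.012 -0.284 -0.959]] [-558.70117308 -322.10491718  254.08361896]
[[284.5 196.1]
 [284.5 219. ]
 [284.5 172.3]
 [324.  185. ]
 [153.2 186.6]
 [225.6 -28.4]]
lever_grip [([269.2, 166.2], 0.95)]
board_tab [([235.7, 46.5], 0.62)]
lever_pivot [([242.9, 130.3], 0.69)]
```

View pics/w1.png

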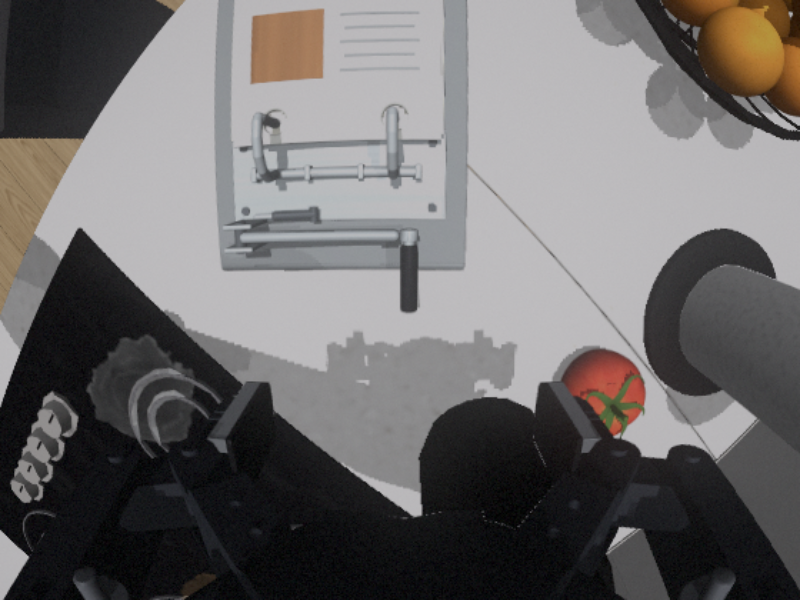

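The bar shows at (409,277) in the 800-px wrist view, within 2 px of the model's prediction, and it is clear of the crock. I'll descend around it and grip.

Call:
arm_command --pt "-1 0.03 0.02 0.3 0" --pt "-1 0.03 0.02 0.6 0" --pt "-1 0.03 0.02 0.9 0" --pt "-1 0.03 0.02 1.0 0" --pt "-1 0.03 0.02 1.0 0"

```text
clock: 3.9
position: [556.5, -316.2, 77.6]
orientation: [-0.001, 0.714, 0.7, -0.001]
contact_force: [-0.2, 0.7, 0.0]
width: 85.2
grasp_force: 0.0
```

Call:
arm_command --pt "-1 0 0 0.2 0" --pt "-1 0 0 0.39 0" --pt "-1 0 0 0.39 0" --pt "0.3 0 0 0.39 0" --pt "1 0 0 0.39 0"

```text
clock: 4.4
position: [559.6, -316.8, 41.9]
orientation: [0.002, 0.714, 0.701, 0.001]
contact_force: [0.3, 0.1, -0.6]
width: 59.2
grasp_force: 0.0
```

Call:
arm_command --pt "1 0 0 0 0" --pt "1 0 0 0 0" --pt "1 0 0 0 0" --pt "1 0 0 0 0" --pt "1 0 0 0 0"

```text
clock: 4.9
position: [558.0, -316.0, 39.5]
orientation: [-0.0, 0.713, 0.701, -0.0]
contact_force: [-0.0, -0.4, -1.1]
width: -0.2
grasp_force: 0.0
```

```bash
python3 - <<'E'
from h import *
f=eyes.grab_frame("wrist"); g=eyes.grab_frame("side"); h=eyes.grab_frame("top")
s=readout.state(); print(s["position"],s["width"],s["contact_force"])
out=np.zeros((600,800,3),np.uint8)
out[:300,:400]=cv2.resize(f["image"],(400,300)); 
out[300:,:400]=cv2.resize(f["image"][130:330,160:430],(400,300))
out[:300,400:]=cv2.resize(g["image"][130:235,260:400],(400,300))
out[300:,400:]=cv2.resize(h["image"][150:255,280:420],(400,300))
cv2.imwrite("pics/m1.png",out[:,:,::-1])
E
```

```text
[ 557.99063991 -316.02127165   39.43866719] 0.06333577586707298 [0.05058777 0.07774796 0.203684  ]
```

View pics/m1.png

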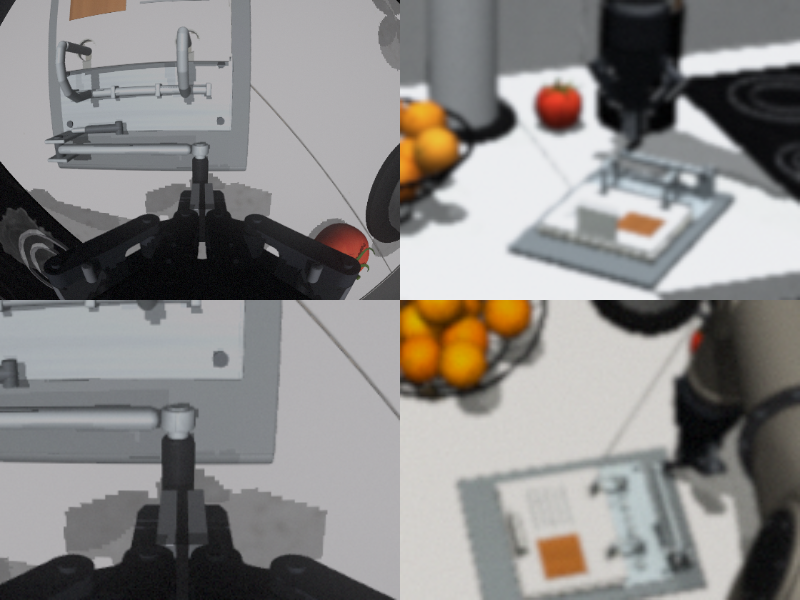

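```bash
cat >> h.py <<'E'
def fproj(f,X):
    K=np.asarray(f["camera_matrix"]); c=(np.asarray(f["R"])@np.asarray(X,float).T).T+f["t"]
    r=np.hypot(c[:,0],c[:,1]); th=np.arctan2(r,c[:,2]); return c[:,:2]/r[:,None]*th[:,None]*K[0,0]+K[:2,2]
E
python3 - <<'E'
from h import *
f=eyes.grab_frame("wrist"); p=np.load("file.npy")
m=lambda X:((fproj(f,X)-[160,130])*[400/270,1.5]+[0,300]).round(0).tolist()
print("bar ends top",m(W(p,[[50,-107,47],[50,-129,47],[50,-151,47]])))
print("corners",m(W(p,[[90,-125,10],[-60,-100,42],[84,-96,12]])))
print("tip +y/-y edge, z25",m([[558,-305,25],[558,-327,25],[558,-305,50],[558,-305,60]]))
print("C",(-np.asarray(f["R"]).T@f["t"]).round(1))
cv2.imwrite("pics/c.png",cv2.resize(f["image"][170:310,220:340,::-1],(600,600),interpolation=cv2.INTER_CUBIC))
E
```

```text
bar ends top [[173.0, 445.0], [173.0, 507.0], [174.0, 562.0]]
corners [[271.0, 457.0], [-116.0, 421.0], [261.0, 388.0]]
tip +y/-y edge, z25 [[182.0, 454.0], [183.0, 507.0], [182.0, 480.0], [182.0, 493.0]]
C [ 559.3 -243.6  194.9]
```

View pics/c.png

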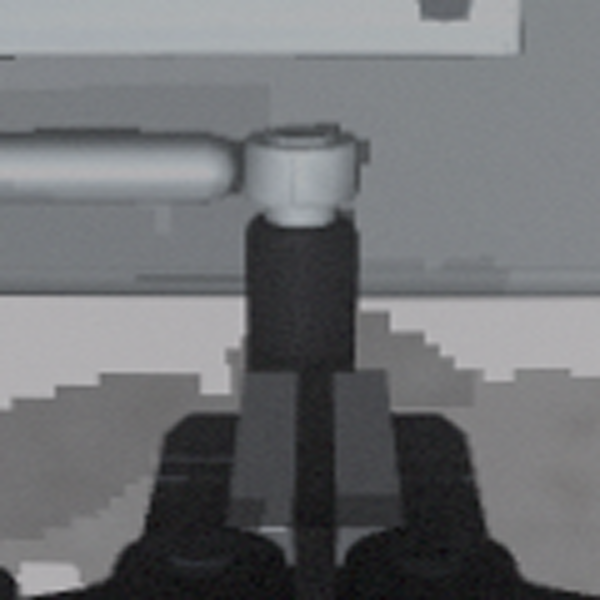

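The wrist view shows both pads shut beyond the bar's near end, with their lower edge around row 370, which suggests the tips sit above the bar. I'll check this by projecting points into the side view.

```bash
python3 - <<'E'
from h import *
out=np.zeros((600,800,3),np.uint8); p=np.load("file.npy")
for i,(n,x,y) in enumerate([("side",320,150),("top",350,170)]):
    f=eyes.grab_frame(n); im=cv2.resize(f["image"][y:y+75,x:x+50],(400,600),interpolation=cv2.INTER_CUBIC)
    for X,c in [([558,-316,25],(255,0,0)),([558,-316,65],(255,120,0))]+[(a,(0,255,0)) for a in W(p,[[50,-107,42],[50,-151,42],[-60,-100,42]])]:
        q=(proj(f,[X])[0]-[x,y]+.5)*8; print(n,X,q.round(0)); cv2.circle(im,tuple(int(v) for v in q),4,c,-1)
    out[:,400*i:400*i+400]=im
cv2.imwrite("pics/d.png",out[:,:,::-1])
E
```

```text
side [558, -316, 25] [165. 286.]
side [558, -316, 65] [170. 204.]
side [ 555.23071367 -293.91567383   42.        ] [153. 271.]
side [ 554.51044758 -337.90977817   42.        ] [193. 235.]
side [ 445.3600406  -285.11594656   42.        ] [380. 330.]
top [558, -316, 25] [220. 316.]
top [558, -316, 65] [240. 275.]
top [ 555.23071367 -293.91567383   42.        ] [179. 315.]
top [ 554.51044758 -337.90977817   42.        ] [282. 297.]
top [ 445.3600406  -285.11594656   42.        ] [236. 562.]
```

View pics/d.png

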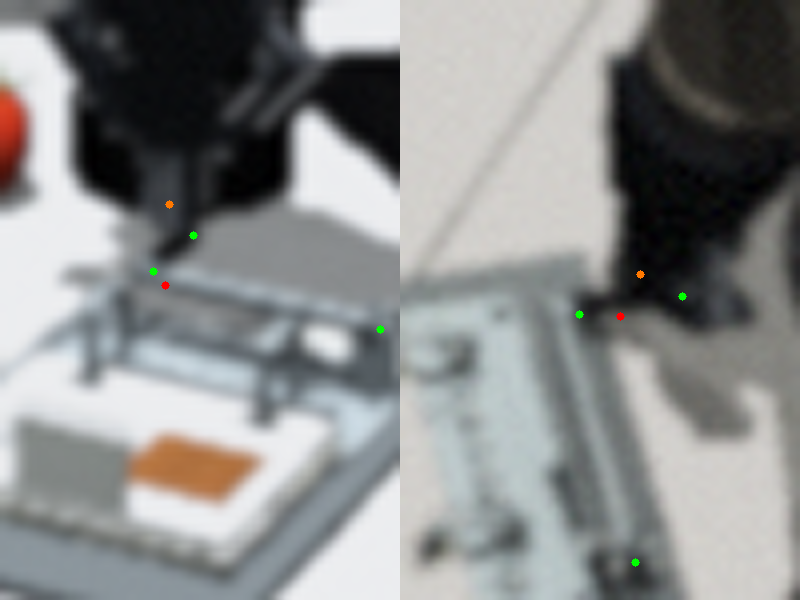

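The pads end at about z≈50–57, just above the bar, rather than around it. I'll open, go down a little, and close again while watching the force.

Call:
arm_command --pt "-0.2 0 0 0 0" --pt "-0.2 0 0 0 0" --pt "-0.2 0 0 0 0" --pt "-0.2 0 0 0.07 0" --pt "-0.2 0 0 0.14 0"

```text
clock: 5.7
position: [558.1, -316.1, 25.1]
orientation: [0.0, 0.713, 0.701, 0.0]
contact_force: [0.6, 0.3, 0.4]
width: 51.6
grasp_force: 0.0
```

Call:
arm_command --pt "-0.2 0 0 0 0" --pt "0.6 0 0 0 0" --pt "1 0 0 0 0" --pt "1 0 0 0 0" --pt "1 0 0 0 0"

```text
clock: 6.2
position: [556.5, -316.1, 25.8]
orientation: [-0.001, 0.714, 0.701, -0.001]
contact_force: [-4.8, 2.1, 3.9]
width: 8.2
grasp_force: 58.8
```

The pads are pinching only the top of the bar (8 mm chord), so the tips sit about 33 mm higher than nominal. I'll go 20 mm lower and regrip.

Call:
arm_command --pt "-0.2 0 0 0 0" --pt "-0.2 0 0 0 0" --pt "-0.2 0 0 0.0 0" --pt "-0.2 0 0 0.1 0" --pt "-0.2 0 0 0.19 0"

```text
clock: 6.7
position: [558.3, -316.0, 5.8]
orientation: [0.0, 0.713, 0.701, 0.0]
contact_force: [0.0, 0.1, -1.0]
width: 51.3
grasp_force: 0.0
```

Call:
arm_command --pt "-0.2 0 0 0 0" --pt "0.6 0 0 0 0" --pt "1 0 0 0 0" --pt "1 0 0 0 0" --pt "1 0 0 0 0"

```text
clock: 7.2
position: [556.4, -316.1, 6.8]
orientation: [-0.001, 0.714, 0.701, -0.001]
contact_force: [-4.2, 2.1, 3.9]
width: 9.6
grasp_force: 58.5
```

Call:
arm_command --pt "1 0 -0.03 -0.14 0" --pt "1 0 -0.05 -0.27 0" --pt "1 0 -0.09 -0.4 0" --pt "1 0 -0.15 -0.53 0" --pt "1 0 -0.22 -0.64 0"

```text
clock: 7.7
position: [536.8, -315.7, 72.7]
orientation: [0.001, 0.713, 0.701, 0.001]
contact_force: [2.2, -0.7, -3.8]
width: 9.1
grasp_force: 58.3
```

Call:
arm_command --pt "1 0 -0.09 -0.11 0" --pt "1 0 -0.19 -0.2 0" --pt "1 0 -0.3 -0.28 0" --pt "1 0 -0.42 -0.35 0" --pt "1 0 -0.55 -0.4 0"

```text
clock: 8.2
position: [485.5, -314.7, 115.6]
orientation: [0.005, 0.713, 0.701, 0.003]
contact_force: [5.7, 0.2, 7.4]
width: 8.8
grasp_force: 58.4
```

```bash
python3 - <<'E'
from h import *
f=eyes.grab_frame("wrist"); p=np.load("file.npy")
s=readout.state(); print(s["position"],s["width"],s["contact_force"],s["clock"])
cv2.imwrite("pics/e.png",cv2.resize(f["image"][:,:,::-1],(800,600)))
E
```

```text
[ 483.25825539 -314.74749933  116.67180888] 8.881673816607947 [ 0.73804497  3.13993755 11.94723057] 8.25
```

View pics/e.png

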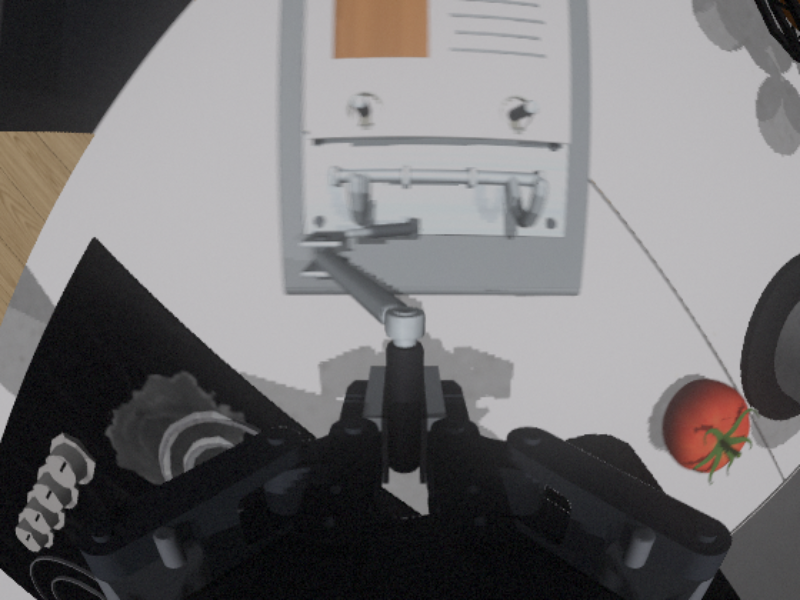

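The lever is up and the arches stand back, so the rings are open. I'll release, rise, and go to the tab while turning 90°.

Call:
arm_command --pt "-0.2 0 0 0 0" --pt "-0.2 0 0 0 0" --pt "-0.2 0 0 0 0" --pt "-0.2 0 0 -0.3 0" --pt "-0.4 0 0 -0.6 0"

```text
clock: 8.75
position: [478.9, -313.9, 169.2]
orientation: [-0.003, 0.713, 0.701, -0.001]
contact_force: [0.8, 0.4, 0.6]
width: 59.8
grasp_force: 0.0
```

Call:
arm_command --pt "-0.5 0 0 -0.2 0" --pt "-0.5 0.25 0.1 -0.2 0.14" --pt "-0.5 0.5 0.2 -0.2 0.28" --pt "-0.5 0.75 0.26 -0.2 0.42" --pt "-0.5 0.95 0.26 -0.2 0.56"

```text
clock: 9.25
position: [508.7, -217.8, 189.5]
orientation: [-0.001, 0.886, 0.463, -0.0]
contact_force: [-0.5, 0.8, 0.5]
width: 64.0
grasp_force: 0.0
```

Call:
arm_command --pt "-0.5 0.1 -0.2 0 0.14" --pt "-0.5 0.3 -0.4 0 0.28" --pt "-0.5 0.5 -0.6 0 0.42" --pt "-0.5 0.61 -0.78 0 0.56" --pt "-0.5 0.61 -0.78 0 0.7"

```text
clock: 9.75
position: [477.5, -121.3, 189.8]
orientation: [-0.001, 0.993, 0.116, -0.002]
contact_force: [0.8, 0.8, -0.2]
width: 64.0
grasp_force: 0.0
```

```bash
python3 - <<'E'
from h import *
s=readout.state(); q=s["orientation"]; print(s["clock"],s["position"],2*np.arctan2(q[2],q[1]),s["width"],np.round(s["joint_pos"],2),s["contact_force"])
E
```

```text
9.75 [ 477.48213274 -121.29378112  189.7838171 ] 0.2332101796105819 64.02556369295391 [ 0.39  0.23 -0.21  1.7   0.05  1.22 -1.17] [ 0.82406446  0.84561794 -0.22632704]
```

Call:
arm_command --pt "-0.5 0.15 0 0.2 0.12" --pt "-0.5 0.33 -0.03 0.4 0.24" --pt "-0.5 0.33 -0.03 0.6 0.24" --pt "-0.5 0.33 -0.03 0.6 0.24" --pt "-0.5 0.33 -0.03 0.6 0.24"

```text
clock: 10.25
position: [509.7, -115.3, 130.0]
orientation: [-0.0, 1.0, -0.009, -0.001]
contact_force: [0.1, -0.3, 0.2]
width: 64.4
grasp_force: 0.0
```

```bash
python3 - <<'E'
from h import *
f=eyes.grab_frame("wrist"); p=np.load("file.npy")
s=readout.state(); q=s["orientation"]; print(s["clock"],s["position"],2*np.arctan2(q[2],q[1]),s["width"])
k=800/560
print("tab top ends",fproj(f,W(p,[[25,76,60],[-25,76,60],[70,80,25],[70,-40,25],[90,125,10],[40,-25,56]])*1.0).round(1)*k)
print(eyes.recognise("board_tab",f)[:2])
cv2.imwrite("pics/f.png",cv2.resize(f["image"][:,:,::-1],(800,600)))
E
```

```text
10.3 [ 510.4811485  -115.5147319   130.91162973] -0.018513210551923266 64.0915410779448
tab top ends [[392.57142857 270.        ]
 [393.42857143 362.57142857]
 [386.42857143 177.57142857]
 [592.42857143 184.28571429]
 [311.14285714 145.57142857]
 [585.85714286 242.14285714]]
[{'point': [334.6, 193.8], 'p': 0.84}]
```

View pics/f.png

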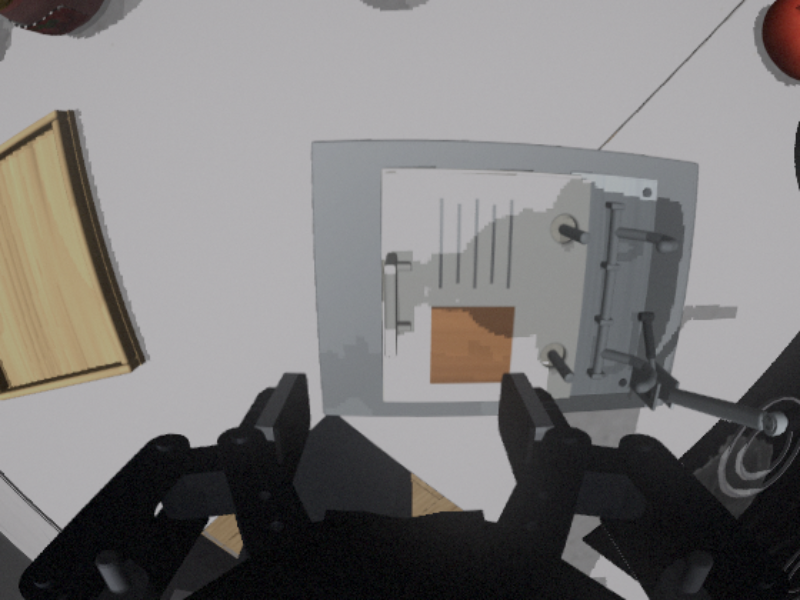

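The tab's top edge runs from (391,258) to (390,356), about 1 mm in y from the model, and the lever is up at its stop. I'll go down and grip it.

Call:
arm_command --pt "-0.5 0 -0.065 0.2 0" --pt "-0.5 0 -0.065 0.4 0" --pt "-0.5 0 -0.065 0.6 0" --pt "-0.5 0 -0.065 0.8 0" --pt "-0.5 0 -0.065 0.9 0"

```text
clock: 10.85
position: [510.2, -109.0, 40.0]
orientation: [0.0, 1.0, -0.009, -0.0]
contact_force: [0.0, -0.8, -0.2]
width: 64.2
grasp_force: 0.0
```

Call:
arm_command --pt "-0.5 0 0 0.1 0" --pt "-0.5 0 0 0.19 0" --pt "-0.5 0 0 0.19 0" --pt "0.3 0 0 0.19 0" --pt "0.7 0 0 0.19 0"

```text
clock: 11.35
position: [511.5, -108.7, 22.2]
orientation: [0.0, 1.0, -0.009, 0.001]
contact_force: [0.8, -0.8, 0.3]
width: 36.0
grasp_force: 0.0
```

Call:
arm_command --pt "1 0 0 0 0" --pt "1 0 0 0 0" --pt "1 0 0 0 0" --pt "1 0 0 0 0" --pt "1 0 0 0 0"

```text
clock: 11.85
position: [511.4, -108.7, 22.1]
orientation: [0.0, 1.0, -0.009, 0.001]
contact_force: [-1.1, 0.4, 4.9]
width: 4.7
grasp_force: 60.7
```

Call:
arm_command --pt "1 0 0 -0.05 0" --pt "1 0 0 -0.1 0" --pt "1 0 0 -0.17 0" --pt "1 0 0 -0.24 0" --pt "1 0 0 -0.3 0" --newtons 80

```text
clock: 12.35
position: [510.9, -108.6, 52.2]
orientation: [0.0, 1.0, -0.009, 0.0]
contact_force: [-0.3, 0.2, -1.1]
width: 4.4
grasp_force: 78.8
```

Call:
arm_command --pt "1 0 0 -0.1 0" --pt "1 0 0 -0.2 0" --pt "1 0 0 -0.3 0" --pt "1 0 0 -0.4 0" --pt "1 0 0 -0.5 0"

```text
clock: 12.85
position: [510.9, -108.6, 102.5]
orientation: [0.0, 1.0, -0.009, 0.0]
contact_force: [-1.1, 0.4, -1.2]
width: 4.1
grasp_force: 78.8
```

```bash
python3 - <<'E'
from h import *
f=eyes.grab_frame("wrist"); g=eyes.grab_frame("side")
s=readout.state(); q=s["orientation"]; print(s["clock"],s["position"],2*np.arctan2(q[2],q[1]),s["width"],s["contact_force"],s["moment"])
out=np.zeros((600,800,3),np.uint8)
out[:300,:400]=cv2.resize(f["image"],(400,300)); out[300:,:400]=cv2.resize(f["image"][:,280:],(400,300))
out[:,400:]=cv2.resize(g["image"][90:330,220:400],(400,600))
cv2.imwrite("pics/g.png",out[:,:,::-1])
E
```

```text
12.95 [ 512.23693972 -108.8020716   103.418958  ] -0.018075010722086747 4.287145411688177 [ 0.18655081  0.14279985 -0.84037609] [0.07045403 0.04001838 0.03107671]
```

View pics/g.png

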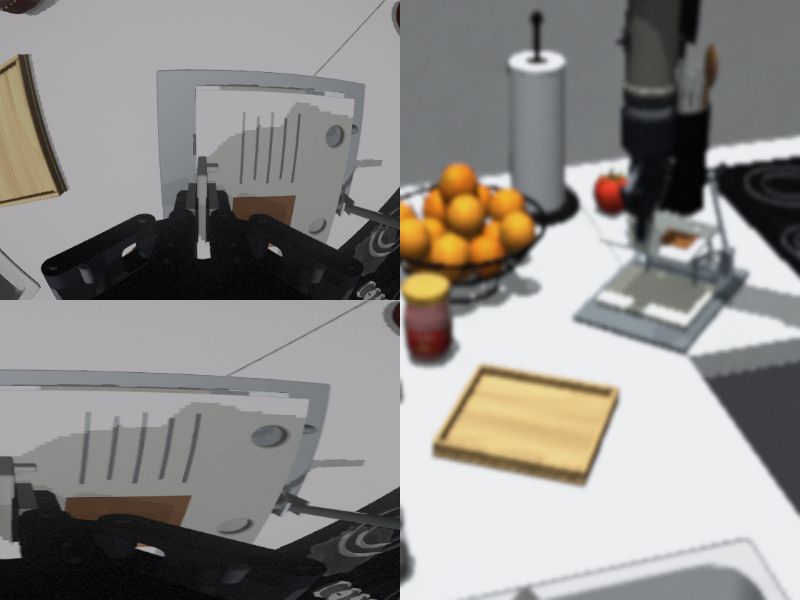

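The board is held level and clear of the posts. I'll carry it to the tray.

Call:
arm_command --pt "1 0 -0.15 0 0" --pt "1 0.01 -0.35 0 0" --pt "1 0.01 -0.6 0 0" --pt "1 0.02 -0.8 0 0" --pt "1 0.02 -1.0 0 0"

```text
clock: 13.45
position: [514.3, -7.6, 101.2]
orientation: [-0.0, 1.0, -0.009, -0.0]
contact_force: [0.1, 0.3, -1.3]
width: 4.4
grasp_force: 78.7
```

Call:
arm_command --pt "1 0 -0.2 0 0" --pt "1 0 -0.4 0 0" --pt "1 0 -0.6 0 0" --pt "1 0.01 -0.8 0 0" --pt "1 0.01 -1.0 0 0"

```text
clock: 13.95
position: [517.2, 92.0, 101.1]
orientation: [0.0, 1.0, -0.009, -0.0]
contact_force: [0.2, 0.5, -1.0]
width: 4.7
grasp_force: 78.7
```

Call:
arm_command --pt "1 0 -0.2 0 0" --pt "1 0 -0.4 0 0" --pt "1 0 -0.6 0 0" --pt "1 0.01 -0.8 0 0" --pt "1 0.01 -1.0 0 0"

```text
clock: 14.45
position: [520.0, 191.9, 101.0]
orientation: [0.0, 1.0, -0.009, -0.0]
contact_force: [-0.5, -0.5, -1.2]
width: 4.3
grasp_force: 78.7
```

Call:
arm_command --pt "1 0 -0.15 0 -0.05" --pt "1 0 -0.3 0 -0.1" --pt "1 0 -0.4 0 -0.15" --pt "1 0 -0.45 0 -0.21" --pt "1 0 -0.45 0 -0.214"

```text
clock: 14.95
position: [520.7, 237.4, 101.3]
orientation: [-0.0, 0.995, 0.104, -0.0]
contact_force: [0.5, -0.2, -1.2]
width: 4.4
grasp_force: 78.8
```

```bash
python3 - <<'E'
from h import *
for n in ["side","top","wrist"]:
    f=eyes.grab_frame(n); pickle.dump(f,open("h_"+n+".pkl","wb"))
    print(n,[(t,[(np.round(d["point"],1).tolist(),round(d["p"],2)) for d in eyes.recognise(t,f)[:2]]) for t in ("recipe_board","tray_in","board_tab")])
    # predicted board corners
    s=readout.state(); q=s["orientation"]; ps=2*np.arctan2(q[2],q[1])
    c=np.array(s["position"])
    b=[c[0]+56*np.sin(ps),c[1]-56*np.cos(ps),ps]
    X=W(b,[[0,0,5],[70,60,5],[70,-60,5]]); X[:,2]+=c[2]-2; Y=W([532,187,.207],[[0,0,6],[98,88,22],[98,-88,22]])
    pr=fproj if n=="wrist" else proj
    print(pr(f,X).round(1).tolist(),pr(f,Y).round(1).tolist())
print(s["clock"],s["position"],ps,s["width"],s["contact_force"],np.round(s["joint_pos"],2))
E
```

```text
side [('recipe_board', [([282.7, 232.7], 0.68)]), ('tray_in', [([277.1, 260.2], 0.63), ([235.2, 217.8], 0.26)]), ('board_tab', [([284.1, 233.8], 0.88)])]
[[278.3, 228.9], [246.7, 235.9], [261.5, 215.4]] [[277.7, 260.0], [233.5, 266.7], [255.5, 234.8]]
top [('recipe_board', []), ('tray_in', [([230.0, 264.0], 0.81)]), ('board_tab', [([224.5, 244.8], 0.61)])]
[[229.2, 234.6], [203.3, 222.5], [239.1, 208.8]] [[230.4, 246.2], [194.5, 228.9], [244.0, 209.7]]
wrist [('recipe_board', [([380.8, 216.9], 0.6)]), ('tray_in', [([275.3, 119.1], 0.68)]), ('board_tab', [([383.9, 216.1], 0.82)])]
[[385.8, 262.3], [272.4, 125.1], [495.5, 137.9]] [[343.8, 210.2], [228.8, 84.8], [458.4, 95.9]]
15.55 [521.01898934 236.19373707 101.51470952] 0.2058867855994493 4.503296422662099 [ 0.1896495   0.58423583 -0.8784415 ] [-0.21  0.47 -0.34  1.61  0.17  1.09 -1.96]
```

Call:
arm_command --pt "1 0 0 0.2 0" --pt "1 0 0 0.4 0" --pt "1 0 0 0.6 0" --pt "1 0 0 0.75 0" --pt "1 0 0 0.85 0"

```text
clock: 16.05
position: [520.3, 235.9, 15.2]
orientation: [0.0, 0.995, 0.103, -0.001]
contact_force: [-0.6, -0.2, -1.8]
width: 4.7
grasp_force: 78.8
```

Call:
arm_command --pt "1 0 0 0.01 0" --pt "1 0 0 0.02 0" --pt "1 0 0 0.03 0" --pt "1 0 0 0.04 0" --pt "1 0 0 0.05 0"

```text
clock: 16.55
position: [521.5, 236.5, 12.1]
orientation: [-0.0, 0.995, 0.103, 0.001]
contact_force: [0.3, 0.5, -1.5]
width: 4.5
grasp_force: 78.7
```

Call:
arm_command --pt "1 0 0 0.01 0" --pt "1 0 0 0.02 0" --pt "1 0 0 0.03 0" --pt "1 0 0 0.03 0" --pt "1 0 0 0.03 0"

```text
clock: 17.05
position: [521.1, 236.3, 9.2]
orientation: [0.0, 0.995, 0.103, 0.0]
contact_force: [-2.2, -1.6, 6.2]
width: 4.2
grasp_force: 79.6
```

Call:
arm_command --pt "1 0 0 0.01 0" --pt "1 0 0 0.01 0" --pt "0.7 0 0 0.01 0" --pt "0.7 0 0 0.01 0" --pt "0.7 0 0 0.01 0"

```text
clock: 17.55
position: [520.9, 236.2, 7.0]
orientation: [0.0, 0.995, 0.103, -0.0]
contact_force: [-0.1, 0.8, 0.1]
width: 12.8
grasp_force: 0.0
```

Call:
arm_command --pt "0.7 0 0 -0.1 0" --pt "0.7 0 0 -0.3 0" --pt "0.7 0 0 -0.5 0" --pt "0.7 0 0 -0.8 0" --pt "0.3 0 0 -1.0 0"

```text
clock: 18.05
position: [521.8, 236.9, 110.0]
orientation: [-0.001, 0.995, 0.103, 0.001]
contact_force: [0.2, 0.2, -0.5]
width: 26.1
grasp_force: 0.0
```

Call:
arm_command --pt "0.2 0 0 -0.3 0" --pt "0.2 0 0 -0.6 0" --pt "0.2 0 0 -0.8 0" --pt "0.2 0 0 -0.8 0" --pt "0.2 0 0 -0.8 0"

```text
clock: 18.55
position: [521.0, 236.3, 187.7]
orientation: [-0.0, 0.995, 0.103, 0.0]
contact_force: [0.6, -1.0, -0.6]
width: 34.1
grasp_force: 0.0
```

```bash
python3 - <<'E'
from h import *
f=eyes.grab_frame("wrist"); pickle.dump(f,open("i.pkl","wb"))
s=readout.state(); print(s["clock"],s["position"],s["orientation"],s["width"])
im=f["image"]; hsv=cv2.cvtColor(im,cv2.COLOR_RGB2HSV)
print([(t,[(np.round(d["point"],1).tolist(),round(d["p"],2)) for d in eyes.recognise(t,f)[:2]]) for t in ("recipe_board","tray_in","board_tab")])
for name,m in (("wood",cv2.inRange(hsv,(12,70,90),(28,255,255))),("white",cv2.inRange(hsv,(0,0,170),(180,40,255)))):
    n,l,st,c=cv2.connectedComponentsWithStats(m)
    for i in np.argsort(-st[1:,4])[:3]+1: 
        print(name,st[i].tolist(),cv2.boxPoints(cv2.minAreaRect(np.argwhere(l==i)[:,::-1].astype(np.float32))).round(0).tolist())
b=[520.9+52*np.sin(.206)*0+56*np.sin(.206),236.2-56*np.cos(.206),.206]
print("tray pred",fproj(f,W([532,187,.207],[[98,88,22],[98,-88,22],[-98,-88,22],[-98,88,22]])).round(0).tolist())
print("board pred",fproj(f,W(b,[[70,60,11],[70,-60,11],[-70,-60,11],[-70,60,11]])).round(0).tolist())
E
```

```text
18.6 [520.38401613 235.92891557 186.62002488] [ 3.38529616e-04  9.94692828e-01  1.02885643e-01 -7.79457429e-04] 34.47264881738017
[('recipe_board', [([332.6, 185.9], 0.62)]), ('tray_in', [([275.3, 167.7], 0.67)]), ('board_tab', [([331.6, 187.6], 0.65)])]
wood [246, 94, 171, 182, 10927] [[246.0, 96.0], [416.0, 93.0], [419.0, 273.0], [249.0, 276.0]]
wood [444, 0, 62, 41, 1913] [[444.0, 0.0], [505.0, 0.0], [505.0, 40.0], [444.0, 40.0]]
wood [304, 198, 48, 43, 1771] [[304.0, 198.0], [351.0, 198.0], [351.0, 240.0], [304.0, 240.0]]
white [151, 157, 90, 97, 1581] [[127.0, 196.0], [186.0, 143.0], [246.0, 210.0], [186.0, 263.0]]
white [170, 141, 23, 18, 105] [[169.0, 144.0], [187.0, 138.0], [193.0, 154.0], [175.0, 160.0]]
white [215, 210, 14, 16, 58] [[211.0, 215.0], [221.0, 209.0], [230.0, 222.0], [220.0, 228.0]]
tray pred [[244.0, 94.0], [417.0, 100.0], [402.0, 275.0], [249.0, 277.0]]
board pred [[279.0, 122.0], [393.0, 126.0], [384.0, 250.0], [279.0, 251.0]]
```

The tray's outline matches the prediction, with the board inside it. I'll return to the lever.

Call:
arm_command --pt "-0.2 -0.07 0.2 -0.1 -0.13" --pt "-0.2 -0.14 0.4 -0.1 -0.26" --pt "-0.2 -0.2 0.6 -0.1 -0.39" --pt "-0.2 -0.3 0.8 -0.1 -0.52" --pt "-0.2 -0.34 0.9 -0.1 -0.64"

```text
clock: 19.25
position: [505.4, 138.4, 196.3]
orientation: [0.001, 0.905, 0.425, -0.002]
contact_force: [-0.3, -0.3, -0.3]
width: 51.4
grasp_force: 0.0
```

Call:
arm_command --pt "-0.2 -0.2 0.1 0 -0.13" --pt "-0.2 -0.4 0.2 0 -0.26" --pt "-0.2 -0.6 0.3 0 -0.39" --pt "-0.2 -0.8 0.4 0 -0.52" --pt "-0.2 -0.88 0.43 0 -0.645"

```text
clock: 19.75
position: [481.9, 42.9, 196.4]
orientation: [-0.0, 0.713, 0.701, -0.002]
contact_force: [-0.4, 0.3, 1.2]
width: 51.3
grasp_force: 0.0
```

Call:
arm_command --pt "-0.2 -0.2 0 0 0" --pt "-0.2 -0.4 0 0 0" --pt "-0.2 -0.6 0 0 0" --pt "-0.2 -0.8 0 0 0" --pt "-0.2 -1 0 0 0"

```text
clock: 20.25
position: [480.2, -54.6, 196.5]
orientation: [-0.001, 0.714, 0.7, -0.001]
contact_force: [0.5, 0.3, 0.2]
width: 51.3
grasp_force: 0.0
```

Call:
arm_command --pt "-0.2 -0.2 0 0 0" --pt "-0.2 -0.4 0 0 0" --pt "-0.2 -0.6 0 0 0" --pt "-0.2 -0.8 0 0 0" --pt "-0.2 -1 0 0 0"

```text
clock: 20.75
position: [478.3, -154.5, 196.5]
orientation: [-0.001, 0.714, 0.7, -0.0]
contact_force: [0.5, -0.2, 0.3]
width: 51.3
grasp_force: 0.0
```

Call:
arm_command --pt "-0.2 -0.2 0 0 0" --pt "-0.2 -0.4 0 0 0" --pt "-0.2 -0.6 0 0 0" --pt "-0.2 -0.8 0 0 0" --pt "-0.2 -1 0 0 0"

```text
clock: 21.25
position: [476.5, -254.4, 196.4]
orientation: [-0.001, 0.714, 0.7, -0.0]
contact_force: [-0.2, -0.8, -0.0]
width: 51.0
grasp_force: 0.0
```

```bash
python3 - <<'E'
from h import *
f=eyes.grab_frame("wrist"); pickle.dump(f,open("j.pkl","wb"))
s=readout.state(); q=s["orientation"];print(s["clock"],s["position"],2*np.arctan2(q[2],q[1]),s["width"],s["contact_force"],np.round(s["joint_pos"],2))
p=np.load("file.npy")+[1.8,1,0]
print(fproj(f,W(p,[[-25,-107,146],[-25,-129,146],[-25,-151,146]])).round(1).tolist())
print([(t,[(np.round(d["point"],1).tolist(),round(d["p"],2)) for d in eyes.recognise(t,f)[:2]]) for t in ("lever_grip","lever_pivot")])
E
```

```text
21.3 [ 475.50394936 -259.55018011  196.16497803] 1.545841770744333 50.97670014180603 [ 1.06373365 -3.82501476  0.12035578] [ 0.71  0.33 -0.32  1.56  0.11  1.27  0.35]
[[291.9, 279.0], [291.6, 304.9], [291.3, 328.4]]
[('lever_grip', [([287.1, 274.3], 0.73)]), ('lever_pivot', [([306.1, 128.2], 0.66)])]
```

Call:
arm_command --pt "-0.2 -0.2 0.03 0 0" --pt "-0.2 -0.4 0.07 0 0" --pt "-0.2 -0.56 0.07 0 0" --pt "-0.2 -0.56 0.07 0.1 0" --pt "-0.2 -0.56 0.07 0.3 0"

```text
clock: 21.9
position: [484.2, -309.3, 168.0]
orientation: [0.001, 0.714, 0.7, 0.001]
contact_force: [-0.9, 0.2, -0.0]
width: 51.7
grasp_force: 0.0
```

Call:
arm_command --pt "-0.2 0 0 0.15 0" --pt "-0.2 0 0 0.3 0" --pt "-0.2 0 0 0.45 0" --pt "-0.2 0 0 0.51 0" --pt "-0.2 0 0 0.51 0"

```text
clock: 22.4
position: [482.2, -308.1, 115.1]
orientation: [-0.002, 0.713, 0.701, -0.0]
contact_force: [-0.4, 0.9, 0.3]
width: 51.4
grasp_force: 0.0
```

Call:
arm_command --pt "0.3 0 0 0 0" --pt "0.6 0 0 0 0" --pt "1 0 0 0 0" --pt "1 0 0 0 0" --pt "1 0 0 0 0" --newtons 60

```text
clock: 22.9
position: [483.0, -310.1, 117.2]
orientation: [0.0, 0.714, 0.7, -0.0]
contact_force: [-2.7, 1.8, 4.1]
width: 8.7
grasp_force: 58.7
```

Call:
arm_command --pt "1 0 0.13 0.05 0" --pt "1 0 0.25 0.12 0" --pt "1 0 0.36 0.2 0" --pt "1 0 0.46 0.3 0" --pt "1 0 0.55 0.4 0"

```text
clock: 23.4
position: [537.2, -311.3, 74.8]
orientation: [-0.001, 0.714, 0.7, -0.001]
contact_force: [-5.5, -0.3, 1.7]
width: 8.5
grasp_force: 60.5
```

Call:
arm_command --pt "1 0 0.07 0.12 0" --pt "1 0 0.13 0.24 0" --pt "1 0 0.17 0.38 0" --pt "1 0 0.2 0.51 0" --pt "1 0 0.21 0.64 0"

```text
clock: 23.9
position: [556.6, -311.8, 13.8]
orientation: [-0.002, 0.714, 0.7, -0.002]
contact_force: [-29.0, 9.3, 74.9]
width: 8.9
grasp_force: 66.7
```

Call:
arm_command --pt "1 0 0 0.01 0" --pt "1 0 0 0.02 0" --pt "1 0 0 0.03 0" --pt "1 0 0 0.03 0" --pt "1 0 0 0.03 0"

```text
clock: 24.4
position: [556.6, -311.8, 15.0]
orientation: [-0.001, 0.714, 0.7, -0.002]
contact_force: [-17.7, 4.6, 33.0]
width: 8.7
grasp_force: 62.0
```

Call:
arm_command --pt "1 0 0 -0.03 0" --pt "0.5 0 0 -0.04 0" --pt "0 0 0 -0.04 0" --pt "-0.2 0 0 -0.04 0" --pt "-0.2 0 0 -0.04 0"

```text
clock: 24.9
position: [560.1, -310.9, 12.9]
orientation: [0.0, 0.714, 0.701, 0.001]
contact_force: [0.1, 0.3, -0.3]
width: 50.9
grasp_force: 0.0
```

Call:
arm_command --pt "-0.2 0 0 -0.2 0" --pt "-0.2 0 0 -0.4 0" --pt "-0.2 0 0 -0.6 0" --pt "-0.2 0 0 -0.8 0" --pt "-0.2 0 0 -1.0 0"

```text
clock: 25.4
position: [559.6, -311.1, 113.8]
orientation: [0.0, 0.714, 0.7, 0.0]
contact_force: [-0.2, 0.1, 1.0]
width: 51.1
grasp_force: 0.0
```

Call:
arm_command --pt "-0.2 0 0 -0.2 0" --pt "-0.2 0 0 -0.4 0" --pt "-0.2 0 0 -0.6 0" --pt "-0.2 0 0 -0.6 0" --pt "-0.2 0 0 -0.6 0"

```text
clock: 25.9
position: [559.4, -311.2, 173.0]
orientation: [0.0, 0.714, 0.7, 0.0]
contact_force: [-0.0, -0.4, -0.1]
width: 51.3
grasp_force: 0.0
```

```bash
python3 - <<'E'
from h import *
a=load("wrist"); f=eyes.grab_frame("wrist"); pickle.dump(f,open("k.pkl","wb"))
s=readout.state(); print(s["clock"],s["position"],s["width"],s["contact_force"])
print([(t,[(np.round(d["point"],1).tolist(),round(d["p"],2)) for d in eyes.recognise(t,f)[:2]]) for t in ("lever_grip","lever_pivot","recipe_board")])
p=np.load("file.npy")+[1.8,1,0]
# dark (bar) pixels near the predicted bar, for lever angle candidates
g=cv2.cvtColor(f["image"],cv2.COLOR_RGB2GRAY)
for q in (0,.05,.1,.2,.4,.8,1.25):
    Y=np.linspace(-112,-148,19); X=W(p,[[-60+110*np.cos(q),y,42+110*np.sin(q)] for y in Y])
    for nm in ("bar",):
        px=fproj(f,X).round().astype(int); ok=(px[:,1]<420)&(px[:,0]<560)&(px>=0).all(1)
        print(q,px[0],px[-1],g[px[ok,1],px[ok,0]].mean().round(0))
# registered comparision with the first wrist picture through fileboard plane: bar columns
px=fproj(f,W(p,[[50,-125,42]]))[0].astype(int); print(px,g[px[1],px[0]-30:px[0]+31].tolist())
px=fproj(a,W(p,[[50,-125,42]]))[0].astype(int); ga=cv2.cvtColor(a["image"],cv2.COLOR_RGB2GRAY); print(px,ga[px[1],px[0]-30:px[0]+31].tolist())
# arch tops (ring shut) sampled along y
for nm,im,fr in (("start",ga,a),("now",g,f)):
    for x in (-40,40):
        px=fproj(fr,W(p,[[x,y,65] for y in np.arange(-60,-19,5)])).round().astype(int); print(nm,x,px[0],im[np.clip(px[:,1],0,419),px[:,0]].tolist())
E
```

```text
25.95 [ 558.64131362 -311.04431226  172.00101474] 51.040198130136616 [-0.5630967   0.2162678  -0.74931836]
[('lever_grip', [([257.3, 176.8], 0.75)]), ('lever_pivot', [([234.6, 96.4], 0.78)]), ('recipe_board', [])]
0 [280 186] [280 224] 63.0
0.05 [280 187] [280 226] 63.0
0.1 [279 189] [279 228] 71.0
0.2 [277 191] [277 232] 81.0
0.4 [268 197] [269 241] 180.0
0.8 [229 210] [232 259] 186.0
1.25 [157 222] [164 274] 149.0
[280 200] [186, 186, 186, 184, 187, 186, 186, 188, 187, 187, 187, 186, 185, 186, 185, 187, 186, 187, 187, 187, 185, 187, 185, 125, 66, 57, 62, 63, 66, 66, 67, 61, 56, 62, 60, 85, 136, 184, 187, 186, 186, 187, 187, 186, 185, 187, 187, 186, 188, 186, 187, 187, 186, 187, 187, 187, 186, 186, 187, 186, 189]
[286 190] [188, 187, 186, 188, 188, 187, 189, 188, 188, 188, 188, 186, 187, 188, 188, 187, 187, 187, 188, 188, 187, 188, 187, 186, 92, 61, 59, 61, 65, 67, 69, 66, 62, 63, 57, 62, 117, 186, 187, 188, 188, 187, 188, 188, 188, 189, 188, 188, 188, 187, 189, 188, 188, 188, 188, 187, 187, 188, 188, 188, 187]
start -40 [179 122] [160, 142, 159, 176, 176, 185, 183, 166, 187]
start 40 [274 119] [116, 146, 155, 176, 177, 186, 189, 173, 188]
now -40 [172 132] [145, 160, 145, 173, 176, 183, 184, 172, 187]
now 40 [267 129] [91, 145, 156, 173, 172, 185, 184, 171, 186]
```

```bash
python3 - <<'E'
from h import *
b=[520.9+56*np.sin(.206),236.2-56*np.cos(.206),.206]
for n in ("top","side"):
    a=load(n); f=eyes.grab_frame(n)
    print(n,[(t,[(np.round(d["point"],1).tolist(),round(d["p"],2)) for d in eyes.recognise(t,f)[:1]]) for t in ("recipe_board","board_tab","tray","jam_jar","garlic","salt_shaker","tomato_1")])
    print("pred board",proj(f,W(b,[[0,0,11]])).round(1).tolist())
    d=cv2.absdiff(a["image"],f["image"]).max(2)
    m=(d>45).astype(np.uint8); x,y=(190,205) if n=="top" else (230,232); m=m[y:y+78,x:x+100]
    px=np.argwhere(m>0)[:,::-1].astype(np.float32)+[x,y]
    print("changed area",len(px),cv2.boxPoints(cv2.minAreaRect(px.astype(np.float32))).round(1).tolist())
    print("board corners pred",proj(f,W(b,[[70,60,11],[70,-60,11],[-70,-60,11],[-70,60,11]])).round(1).tolist())
E
```

```text
top [('recipe_board', [([230.2, 245.8], 0.71)]), ('board_tab', [([229.0, 244.5], 0.67)]), ('tray', [([214.7, 252.1], 0.97)]), ('jam_jar', [([242.1, 181.0], 0.96)]), ('garlic', [([211.3, 191.1], 0.59)]), ('salt_shaker', [([138.1, 260.1], 0.52)]), ('tomato_1', [])]
pred board [[231.9, 245.3]]
changed area 1410 [[206.8000030517578, 233.10000610351562], [241.6999969482422, 219.10000610351562], [256.70001220703125, 256.70001220703125], [221.89999389648438, 270.70001220703125]]
board corners pred [[207.5, 233.8], [241.2, 220.7], [256.9, 257.1], [222.2, 271.2]]
side [('recipe_board', [([313.4, 165.3], 0.7)]), ('board_tab', [([276.4, 257.9], 0.68)]), ('tray', [([274.3, 270.9], 0.62)]), ('jam_jar', [([231.1, 215.9], 0.56)]), ('garlic', [([212.6, 244.5], 0.72)]), ('salt_shaker', [([213.8, 306.4], 0.8)]), ('tomato_1', [([314.6, 165.2], 0.55)])]
pred board [[278.5, 257.6]]
changed area 1208 [[248.3000030517578, 266.20001220703125], [252.39999389648438, 240.39999389648438], [307.5, 249.0], [303.3999938964844, 274.79998779296875]]
board corners pred [[247.9, 265.0], [262.2, 243.1], [307.8, 250.4], [296.5, 273.5]]
```

The board's changed region matches its predicted flat pose in the tray, the lever is down with the rings shut, and the bystanders haven't moved. Handing in.

```bash
python3 -c "
from h import *
print(workorder.close_job())"
```

```text
the job is handed in; nothing more can be done
None
```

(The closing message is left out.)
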